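Tip the sorting tray and scoop valve balls onto the scale

ROBOT

A 6-joint arm with a two-finger parallel gripper is mounted at the origin on the work surface. World frame = base frame: x ahead of the robot, y to its left, z up, the work surface at z = 0. Lengths are in m, angles in degrees, forces in N, time in s.
With the tool pointing down it reaches from about 0.35 to 0.875 m from the base axis. Payload 4.2 kg.
Tool frame: the origin (TCP) lies at the very end of the fingers, on their centre line; the grasp point (between the pads) lies r.pinch_z behind it (r.pinch_z is the distance from the TCP to the grasp point, in m); y points along the fingers, z is the direction in which the jaws open and shut, and the axes are right-handed (so a half turn about y gives the same grasp; the last joint's range is limited). The gripper opens to 87 mm and grips with 3 to 60 N. Pads are 19 mm wide; open, the fingers measure 117 mm over their backs; the gripper's body (75 mm by 190 mm) begins 51 mm behind the grasp point.
Start: joints at [14.817, 22.042, 0.453, 0, -68.411, -14.817], TCP at [0.625, 0, 0.223] pointing down, gripper open.
Joint ranges: [-179.83, 179.83], [-69.29, 118.12], [-61.27, 80.66], [-181.25, 117.63], [-171.15, -9.14], [-177.46, 177.46]. Speed limits (degrees/s): [159.86, 159.86, 180, 180, 180, 180].

INTERFACE

Orientations are given as a 3x3 rotation matrix whose columns are the frame's x, y, z axes.
In Python, from station import sense, capture, camera_params, r gives the robot as it stands.
- The arm moves only by the tool move_arm, never from a script. Its argument "increments" is text: rows parted by semicolons, each of 7 numbers parted by spaces: the closure, from -1 (fully open) to 1 (shut), so that 0 is half open, then the shift along the tool's x, y, z in m, then the turn, a rotation vector about the tool's x, y, z in rad. In form: hand x y z wx wy wz; .... A call has 1 to 8 rows; each row is the pose to reach, as a shift and turn from the pose commanded when the call began, along the tool's axes at that moment; what a row does not reach only later rows make up. A row lasts 1/10 s, in which the tool goes at most 50 mm and 8.59 degrees, less where a joint would pass 70% of its speed; a pose out of reach is approached as far as the arm can. A call with a gripper value outside its range is refused whole. The fingers move at their own pace and stop on an object; the grip force is fixed at half the most. Time passes only in rows, so rows that repeat a pose let the fingers close. It gives the time, the measured TCP pose, the force and the opening at its end, in the units of the state.
- sense(): the state, without advancing time (a new reading comes with each control period).
- capture(name): name is "scene" or "side" or "wrist"; returns (picture, depth): 400x640x3 uint8, red, green, blue; 400x640 float32, m along the optical axis (not along the pixel's ray), 0 where there is no reading.
- camera_params(name): a dict with "fx", "fy", "cx", "cy" (pixels), "xyz" and "orientation" of the camera in the world. Camera axes: x right, y down, z forward; pixel columns grow to the right and rows downward; lengths in m; the calibration is good to about 2 mm. A picture is of the moment at which its call begins: read the wrist's pose just before it. camera_params takes no time and is no camera call; for the wrist camera it gives the pose at the moment of the call.
- r.finish_job(): hands the job in, once; it reports no verdict.
The state is a dict: "time_s": time; "joints": joint angles; "joint_velocities": joint speeds; "effort": joint torques, N m; "tcp_pos": TCP position; "ee_rot": TCP orientation; "wrist_force": force on the tool from outside, world axes, zero at the start; "moment": the same for the moment, N m; "gripper_width": opening from 0.0 (shut) to 1.0 (fully open).
Only numpy, scipy, OpenCV 4.12 (cv2) and the standard library are available. Lean on these libraries where they do the work, as an engineer would, in place of code of your own. Each camera call takes 0.05 s, during which the arm holds its last target.

TASK

Press the lip of the sorting tray down to its stop so that all the loose valve balls pile up at the low end, then take the scoop by its handle, gather at least four of the six balls with it and stand the loaded scoop flat and gently in the middle of the scale platform, and let go. Gather the balls with the scoop, not with the fingers, drop none on the bench and do not shift the brass tee and coupling that stand beside the tray.

Things in the scene. Friction and masses are not known exactly. Their poses are not given: they have to be found in the camera images.
- stand: Fixed stand of the tilting sorting tray. Origin on the bench directly under the tray's pivot; x points from the tray's low (lip) end to its far end, y along the pivot, z up. The pivot axis is 70 mm above the origin and lies in the top face of the tray's floor.
- tray (a joint): Tilt of the sheet-metal tray on its pivot, rad: 0 level (start), grows as the lip end goes down, firm stop at 0.22. A friction hinge: it stays where it is left and takes about 5 N straight down on the lip to move. Inside, the tray is 94 mm wide; its floor runs from 90 mm on the lip side of the pivot to 120 mm on the other.
- tray_lip (a point): Middle of the top face of the tray's press lip, a flat horizontal flange (30 mm long, 100 mm wide, 4 mm thick) outside the top of the leaning end wall, 65 mm above the level of the tray floor and 142 mm from the pivot. Its axes turn with the tray: x from the lip to the far end, y along the pivot.
- tray_toe (a point): Middle of the floor's edge at the low end, on the floor's top face where the leaning end wall begins, 90 mm from the pivot. That wall leans outward, at 62 degrees to the floor, and is 65 mm high; the other walls are upright, 35 mm above the floor. Axes turn with the tray, as the lip's.
- scoop: Aluminium hand scoop, standing on the bench at first, about 0.18 to 0.29 kg. Origin: centre of the underside of its flat rear base (60 mm long, 82 mm wide); z up, mouth towards -x, handle at +x. Ahead of the base the front floor rises to the lip, so balls roll back into the scoop when it stands flat. Back wall 42 mm high, side walls 40 mm at the base, 30 mm along the front (they begin 12 mm behind the lip).
- scoop_lip (a point): Middle of the scoop's front edge (underside): 84 mm before the scoop's origin (x = -84 mm) and 12 mm above it; axes as the scoop's. The front floor behind it is 55 mm long, 2.5 mm thick and slopes at 0.22 rad: pitch the scoop 0.22 rad mouth-down to lay it flush on a level surface.
- scoop_handle (a point): Middle of the scoop's handle, 22 mm behind the scoop's origin (x = +22 mm) and 85 mm above it. The handle is an upright black bar above the back wall, 20 mm thick in y, 28 mm in x, reaching from 42 to 127 mm above the underside, free all round for a grasp from above. Axes as the scoop's.
- scoop_in (a point): Point inside the scoop, 15 mm before its origin (x = -15 mm) and 20 mm above the underside: the middle of the space where gathered balls lie. Axes as the scoop's.
- scale: Fixed bench scale, grey housing 200 mm square with a low display panel on its -x side. Origin: centre of the underside, on the bench.
- scale_top (a point): Centre of the top face of the scale's flat steel platform, 190 mm square, 52 mm above the bench.
- ball0: One of six identical polished, slippery steel valve balls, 24 mm across, 35 g; origin at its centre. Starts at rest on the level tray's floor and rolls freely.
- ball1: One of six identical polished, slippery steel valve balls, 24 mm across, 35 g; origin at its centre. Starts at rest on the level tray's floor and rolls freely.
- ball2: One of six identical polished, slippery steel valve balls, 24 mm across, 35 g; origin at its centre. Starts at rest on the level tray's floor and rolls freely.
- ball3: One of six identical polished, slippery steel valve balls, 24 mm across, 35 g; origin at its centre. Starts at rest on the level tray's floor and rolls freely.
- ball4: One of six identical polished, slippery steel valve balls, 24 mm across, 35 g; origin at its centre. Starts at rest on the level tray's floor and rolls freely.
- ball5: One of six identical polished, slippery steel valve balls, 24 mm across, 35 g; origin at its centre. Starts at rest on the level tray's floor and rolls freely.
- tee: Bystander: brass pipe tee lying flat beside the tray, 90 x 64 x 40 mm.
- coupling: Bystander: upright brass coupling, 40 mm across, 46 mm high, beside the tray.
There are look-alikes about, which are no part of the job. What is shaped like the scoop but purple or turquoise is not meant.

How it is judged (in metres and radians):
On the way, in this order (a step that is already met when the one before it is completed fails the run):
1. the tray is pressed down to its stop and all six balls have piled up at its low end (value of joint tray above 0.2 rad and x of each of ball0, ball1, ball2, ball3, ball4, ball5 in the frame of tray_toe below 0.08 m), for 0.2 s.
2. at least four balls are in the scoop ((distance between each of ball0, ball1, ball2, ball3 and scoop_in below 0.052 m or distance between each of ball0, ball1, ball2, ball4 and scoop_in below 0.052 m or distance between each of ball0, ball1, ball2, ball5 and scoop_in below 0.052 m or distance between each of ball0, ball1, ball3, ball4 and scoop_in below 0.052 m or distance between each of ball0, ball1, ball3, ball5 and scoop_in below 0.052 m or distance between each of ball0, ball1, ball4, ball5 and scoop_in below 0.052 m or distance between each of ball0, ball2, ball3, ball4 and scoop_in below 0.052 m or distance between each of ball0, ball2, ball3, ball5 and scoop_in below 0.052 m or distance between each of ball0, ball2, ball4, ball5 and scoop_in below 0.052 m or distance between each of ball0, ball3, ball4, ball5 and scoop_in below 0.052 m or distance between each of ball1, ball2, ball3, ball4 and scoop_in below 0.052 m or distance between each of ball1, ball2, ball3, ball5 and scoop_in below 0.052 m or distance between each of ball1, ball2, ball4, ball5 and scoop_in below 0.052 m or distance between each of ball1, ball3, ball4, ball5 and scoop_in below 0.052 m or distance between each of ball2, ball3, ball4, ball5 and scoop_in below 0.052 m)), for 0.2 s.
At the end, for the whole second after the job is handed in: The scoop stands flat (within 0.1 rad) and at rest on the scale platform, the centre of its rear base within 50 mm of the platform's centre, with at least four balls in it (centres within 52 mm of scoop_in); no ball is on the bench (horizontal distance between scoop and scale_top below 0.05 m and z of scoop in the frame of scale_top between -0.006 and 0.006 m and angle between scoop's own z axis and vertical below 0.1 rad and linear speed of scoop below 0.03 m/s and (distance between each of ball0, ball1, ball2, ball3 and scoop_in below 0.052 m or distance between each of ball0, ball1, ball2, ball4 and scoop_in below 0.052 m or distance between each of ball0, ball1, ball2, ball5 and scoop_in below 0.052 m or distance between each of ball0, ball1, ball3, ball4 and scoop_in below 0.052 m or distance between each of ball0, ball1, ball3, ball5 and scoop_in below 0.052 m or distance between each of ball0, ball1, ball4, ball5 and scoop_in below 0.052 m or distance between each of ball0, ball2, ball3, ball4 and scoop_in below 0.052 m or distance between each of ball0, ball2, ball3, ball5 and scoop_in below 0.052 m or distance between each of ball0, ball2, ball4, ball5 and scoop_in below 0.052 m or distance between each of ball0, ball3, ball4, ball5 and scoop_in below 0.052 m or distance between each of ball1, ball2, ball3, ball4 and scoop_in below 0.052 m or distance between each of ball1, ball2, ball3, ball5 and scoop_in below 0.052 m or distance between each of ball1, ball2, ball4, ball5 and scoop_in below 0.052 m or distance between each of ball1, ball3, ball4, ball5 and scoop_in below 0.052 m or distance between each of ball2, ball3, ball4, ball5 and scoop_in below 0.052 m) and height (world z) of each of ball0, ball1, ball2, ball3, ball4, ball5 above 0.03 m); the robot touches nothing.
It fails at once if a ball falls on the bench (height (world z) of any of ball0, ball1, ball2, ball3, ball4, ball5 below 0.025 m).
It fails at once if the fingers press on a ball (over 3 N) (contact force between any of ball0, ball1, ball2, ball3, ball4, ball5 and the fingers above 3 N).
It fails at once if the scoop is banged on the scale (over 60 N) (contact force between scoop and scale above 60 N).
It fails at once if the tee or the coupling is shifted more than 40 mm (distance of any of tee, coupling from where it was at the start of the episode above 0.04 m).
It also fails if it takes over 72 s, if anything falls off the work surface, if the arm or the gripper's body presses on something with over 40 N, if the wrist force passes 120 N, or if a joint passes its speed limit or range.

## Working session

There is one attempt and no reset: what is moved stays moved. The work goes in short steps, Python scripts to look and compute and a tool call to move; the robot and the scene stay as the last step left them, time stands still between calls to the robot, and variables do not carry over. Pictures are saved under pics/ and viewed, and the job is handed in when it is done.

Besides the shell and the picture viewer there is one more tool, called after "Emit:" in YAML: its name, and indented under it one key for each argument. move_arm: Moves the arm, as the interface text tells. Its arguments: {"type":"object","properties":{"increments":{"type":"string"}},"required":["increments"]}

```bash
ls; mkdir -p pics; python3 - <<'E'
from station import sense, capture, camera_params, r
import cv2, numpy as np
s=sense(); print(s); print(r.pinch_z)
for n in ["scene","side","wrist"]:
    p=camera_params(n); print(n,p)
    im,d=capture(n); cv2.imwrite(f"pics/{n}0.png",im[:,:,::-1]); np.save(f"pics/{n}0_d.npy",d)
E
```

```text
pics
{'time_s': 0.0, 'joints': array([ 1.48166221e+01,  2.20907143e+01,  3.79040583e-01, -2.78078931e-02,
       -6.84095825e+01, -1.48159542e+01]), 'joint_velocities': array([ 0.02288448,  0.0375579 , -0.0344566 ,  0.00788114, -0.02841625,
       -0.07000715]), 'effort': array([ 5.69075401e-04, -3.90661991e+01,  1.87403029e+01,  4.22001421e+00,
        1.09914420e-02, -1.81494070e-04]), 'tcp_pos': array([6.24401424e-01, 1.46313179e-05, 2.21458095e-01]), 'ee_rot': array([[ 1.67296396e-04, -2.16131495e-03, -9.99997650e-01],
       [ 9.99999980e-01, -1.04906224e-04,  1.67523522e-04],
       [-1.05268048e-04, -9.99997659e-01,  2.16129736e-03]]), 'wrist_force': array([ 0.15398317, -0.16341515, -0.59633666]), 'moment': array([ 0.01709943, -0.00360683,  0.00765663]), 'gripper_width': 0.9975692815345617}
0.0187
scene {'fx': 502.7115090694096, 'fy': 502.7115090694096, 'cx': 321.9447734066383, 'cy': 202.74627648531416, 'xyz': array([ 1.29298532, -0.16038336,  0.98637718]), 'orientation': array([[ 0.27546018,  0.68980348, -0.66954674],
       [ 0.96128351, -0.20306217,  0.18627875],
       [-0.00746388, -0.69493662, -0.71903225]])}
side {'fx': 389.740761071679, 'fy': 389.740761071679, 'cx': 318.9612530305234, 'cy': 199.41869356586668, 'xyz': array([ 0.31448203, -0.73819151,  1.05701468]), 'orientation': array([[ 0.97950537, -0.15536206,  0.12818683],
       [-0.20140696, -0.74881157,  0.63144   ],
       [-0.00211404, -0.64431659, -0.76475595]])}
wrist {'fx': 342.9857667400221, 'fy': 342.9857667400221, 'cx': 320.6028654607315, 'cy': 199.95140797768838, 'xyz': array([ 0.62385875, -0.08354609,  0.38339877]), 'orientation': array([[-9.99996891e-01,  1.28025299e-03, -2.13973224e-03],
       [ 5.70039594e-04,  9.52778926e-01,  3.03664277e-01],
       [ 2.42745889e-03,  3.03662113e-01, -9.52776694e-01]])}
```

View pics/scene0.png

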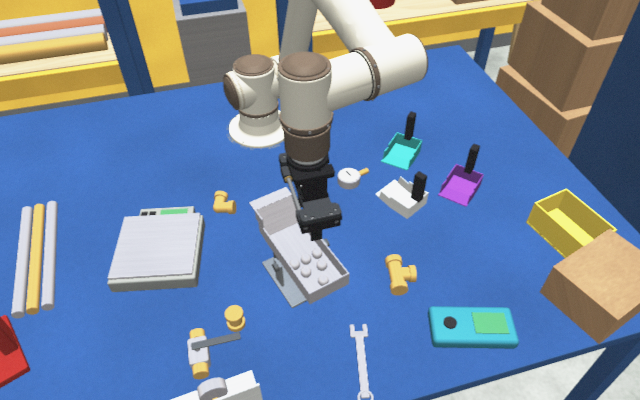

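View pics/side0.png

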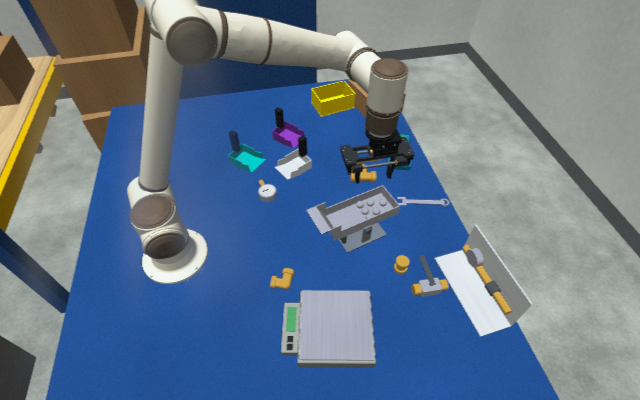

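View pics/wrist0.png

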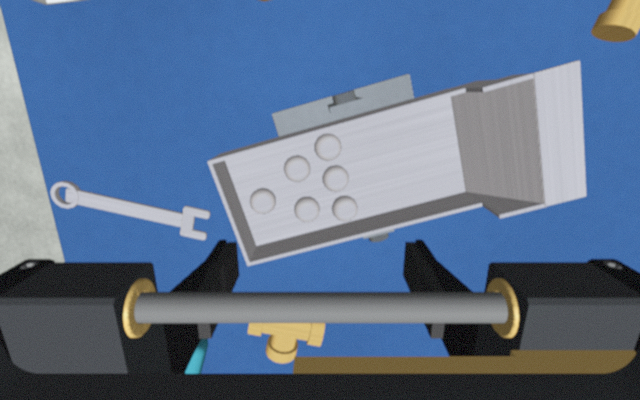

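```bash
cat > h.py <<'E'
import numpy as np, cv2
from station import sense, capture, camera_params, r
def ray(p,u,v):
    d=np.array([(u-p['cx'])/p['fx'],(v-p['cy'])/p['fy'],1.0]); return p['orientation']@d
def onz(p,u,v,z):
    d=ray(p,u,v); return p['xyz']+d*(z-p['xyz'][2])/d[2]
def dep(p,d,u,v): 
    return p['xyz']+ray(p,u,v)*d[int(round(v)),int(round(u))]
def cloud(p,d):
    v,u=np.mgrid[0:400,0:640]; D=np.stack([(u-p['cx'])/p['fx'],(v-p['cy'])/p['fy'],np.ones_like(u,float)],-1)
    P=(D*d[...,None])@p['orientation'].T+p['xyz']; P[d==0]=np.nan; return P
def toT(vec,R=None):
    R=sense()['ee_rot'] if R is None else R
    return R.T@np.array(vec)
E
python3 - <<'E'
from h import *
np.set_printoptions(precision=4,suppress=True)
p=camera_params('wrist'); d=np.load('pics/wrist0_d.npy')
for u,v in [(581,61),(586,196),(533,77),(544,205)]: print('lip',onz(p,u,v,.135))
for u,v in [(560,100),(565,130),(565,170)]: print('lipd',dep(p,d,u,v))
for u,v in [(454,95),(467,190),(210,162),(247,264)]: print('floor/corner',onz(p,u,v,.07 if u>300 else .105), dep(p,d,u,v))
for n in ['scene','side']:
    p=camera_params(n); P=cloud(p,np.load(f'pics/{n}0_d.npy')); im=cv2.imread(f'pics/{n}0.png')
    u0,u1,v0,v1={'scene':(370,440,160,225),'side':(265,320,128,185)}[n]
    sub=P[v0:v1,u0:u1]; g=im[v0:v1,u0:u1].astype(int)
    dark=(g.max(-1)<60)&(sub[...,2]>0.03)
    Q=sub[dark]; print(n,'handle n',len(Q),'z',np.nanmin(Q[:,2]),np.nanmax(Q[:,2]))
    top=Q[Q[:,2]>.115]; print(' top mean',np.nanmean(top,0),np.nanmin(top,0),np.nanmax(top,0))
    wh=(g.min(-1)>130)&(sub[...,2]>-0.01)
    W=sub[wh]; print(' white',len(W)); 
    rect=cv2.minAreaRect(W[:,:2].astype(np.float32)*1000); print(rect, cv2.boxPoints(rect))
p=camera_params('scene');P=cloud(p,np.load('pics/scene0_d.npy'))
sub=P[205:300,100:210].reshape(-1,3); sub=sub[(abs(sub[:,2]-.052)<.005)]
rect=cv2.minAreaRect(sub[:,:2].astype(np.float32)*1000); print('scale',rect,len(sub),np.median(sub[:,2]))
E
```

```text
lip [ 0.4477 -0.1025  0.135 ]
lip [ 0.422  -0.0072  0.135 ]
lip [ 0.4782 -0.0924  0.135 ]
lip [ 0.4525 -0.0001  0.135 ]
lipd [ 0.4569 -0.0773  0.1356]
lipd [ 0.4486 -0.0566  0.135 ]
lipd [ 0.442  -0.0273  0.1347]
floor/corner [ 0.5065 -0.0799  0.07  ] [ 0.5081 -0.0799  0.0742]
floor/corner [0.484  0.0066 0.07  ] [0.4851 0.0059 0.0725]
floor/corner [ 0.7143 -0.0277  0.105 ] [ 0.7146 -0.0275  0.1041]
floor/corner [0.6901 0.066  0.105 ] [0.6902 0.0664 0.1044]
scene handle n 254 z 0.04152380651421128 0.1295541268436926
 top mean [0.4756 0.3217 0.1213] [0.4631 0.3131 0.1156] [0.4856 0.3367 0.1296]
 white 1097
((412.1397399902344, 315.9109191894531), (126.16239929199219, 128.96946716308594), 28.063861846923828) [[326.1382 343.1369]
 [386.8126 229.3312]
 [498.1413 288.6849]
 [437.4669 402.4907]]
side handle n 140 z 0.04256894505150277 0.13108544952991152
 top mean [0.4675 0.3229 0.1246] [0.456  0.3128 0.1152] [0.4798 0.3366 0.1311]
 white 389
((400.10186767578125, 292.40924072265625), (221.31109619140625, 85.72445678710938), 28.15018653869629) [[282.3136 277.9959]
 [322.7571 202.4115]
 [517.8901 306.8226]
 [477.4467 382.407 ]]
scale ((440.2008056640625, -340.1037902832031), (192.51712036132812, 194.1807098388672), 77.81288146972656) 4814 0.053299236173368625
```

```bash
python3 - <<'E'
import cv2
a=cv2.imread('pics/scene0.png')[150:240,340:500]; cv2.imwrite('pics/z1.png',cv2.resize(a,None,fx=5,fy=5,interpolation=cv2.INTER_CUBIC))
a=cv2.imread('pics/side0.png')[100:200,210:410]; cv2.imwrite('pics/z2.png',cv2.resize(a,None,fx=4,fy=4,interpolation=cv2.INTER_CUBIC))
E
```

```text
(no output)
```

View pics/z1.png

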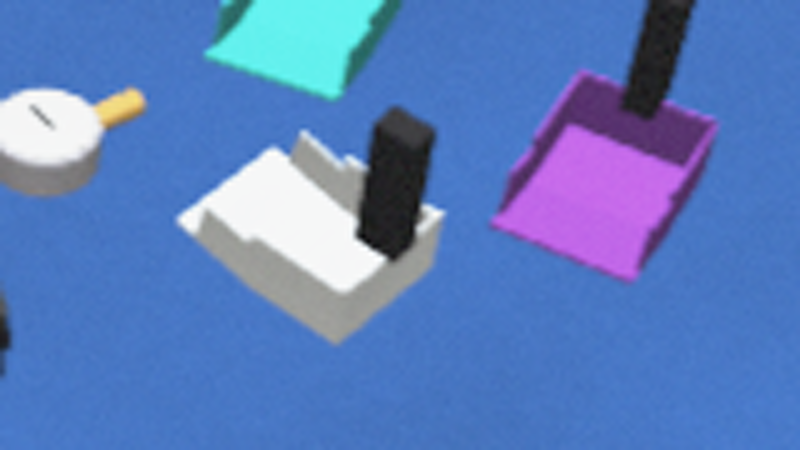

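View pics/z2.png

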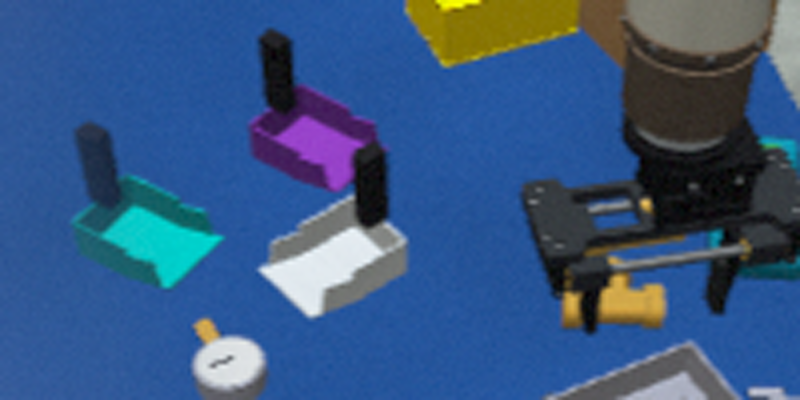

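```bash
python3 - <<'E'
from h import *
np.set_printoptions(precision=4,suppress=True)
p=camera_params('scene')
Z=lambda a,b:(340+a/5-.4,150+b/5-.4)
print('lip',onz(p,*Z(180,220),.0145),onz(p,*Z(275,150),.0145))
print('rear',onz(p,*Z(335,343),0),onz(p,*Z(335,290),.041),onz(p,*Z(445,212),.042))
for a,b in [(375,120),(408,140),(435,125),(398,107)]: print('handle top',onz(p,*Z(a,b),.127))
p=camera_params('side')
Z=lambda a,b:(210+a/4-.4,100+b/4-.4)
print('lip',onz(p,*Z(258,268),.0145),onz(p,*Z(312,317),.0145)); print('rear',onz(p,*Z(406,275),0),onz(p,*Z(407,242),.042))
for a,b in [(357,148),(384,149)]: print('handle top',onz(p,*Z(a,b),.127))
E
```

```text
lip [0.396  0.2417 0.0145] [0.3587 0.3121 0.0145]
rear [0.4924 0.2944 0.    ] [0.4913 0.2898 0.041 ] [0.4555 0.3676 0.042 ]
handle top [0.4606 0.3137 0.127 ]
handle top [0.4788 0.3236 0.127 ]
handle top [0.4725 0.3411 0.127 ]
handle top [0.4549 0.3287 0.127 ]
lip [0.3563 0.3152 0.0145] [0.3966 0.2424 0.0145]
rear [0.4935 0.2919 0.    ] [0.4954 0.2931 0.042 ]
handle top [0.459 0.335 0.127]
handle top [0.4826 0.3287 0.127 ]
```

Emit:
move_arm:
  increments: "1 -0.006 0.005 0.022 0 0.15 0;1 -0.013 0.010 0.044 0 0.30 0;1 -0.019 0.016 0.066 0 0.45 0;1 -0.026 0.022 0.088 0 0.60 0;1 -0.032 0.028 0.11 0 0.75 0;1 -0.04 0.034 0.132 0 0.90 0;1 -0.046 0.04 0.154 0 1.05 0;1 -0.0506 0.045 0.1744 0 1.2 0"

```text
time_s: 0.95
tcp_pos: [0.4492, -0.0509, 0.177]
ee_rot: [[0.934, -0.001, -0.356], [0.356, 0.0, 0.934], [-0.001, -1.0, 0.0]]
wrist_force: [0.5, 0.2, 0.9]
gripper_width: 0.358
```

```bash
python3 - <<'E'
from h import *
np.set_printoptions(precision=4,suppress=True)
s=sense(); print(s['tcp_pos'],s['ee_rot'],s['joints'],s['wrist_force'],s['gripper_width'],s['time_s'])
E
```

```text
[ 0.4492 -0.0509  0.177 ] [[ 0.9344 -0.0009 -0.3562]
 [ 0.3562  0.      0.9344]
 [-0.0008 -1.      0.0003]] [ 14.2212   7.5562 -26.6422  -0.0156 -55.849  -83.3444] [0.5443 0.1694 0.919 ] 0.3583580102833589 0.95
```

Emit:
move_arm:
  increments: "1 0 0.005 0 0 0.1 0;1 0 0.012 0 0 0.1 0;1 0 0.02 0 0 0.1 0;1 0 0.027 0 0 0.1 0;1 0 0.033 0 0 0.1 0;1 0 0.038 0 0 0.1 0;1 0 0.041 0 0 0.1 0;1 0 0.044 0 0 0.1 0"

```text
time_s: 1.75
tcp_pos: [0.4498, -0.0508, 0.1336]
ee_rot: [[0.963, -0.002, -0.268], [0.268, -0.001, 0.963], [-0.003, -1.0, -0.0]]
wrist_force: [-4.8, 0.3, 8.3]
gripper_width: 0.006
```

Emit:
move_arm:
  increments: "1 -0.0005 0.002 0 0 0 0;1 -0.001 0.004 0 0 0 0;1 -0.002 0.006 0 0 0 0;1 -0.0025 0.008 0 0 0 0;1 -0.0025 0.008 0 0 0 0;1 -0.0025 0.008 0 0 0 0;1 -0.0025 0.008 0 0 0 0;1 -0.0025 0.008 0 0 0 0"

```text
time_s: 2.55
tcp_pos: [0.4465, -0.0517, 0.1258]
ee_rot: [[0.964, -0.003, -0.268], [0.268, -0.001, 0.964], [-0.004, -1.0, 0.0]]
wrist_force: [-4.5, -0.4, 4.5]
gripper_width: 0.007
```

Emit:
move_arm:
  increments: "1 0 0 0 0 0 0;1 0 0 0 0 0 0;1 0 0 0 0 0 0;1 -0.0005 0.002 0 0 0 0;1 -0.001 0.004 0 0 0 0;1 -0.0015 0.006 0 0 0 0;1 -0.002 0.008 0 0 0 0;1 -0.003 0.010 0 0 0 0"

```text
time_s: 3.35
tcp_pos: [0.4431, -0.0527, 0.1155]
ee_rot: [[0.964, -0.005, -0.267], [0.267, -0.001, 0.964], [-0.005, -1.0, 0.0]]
wrist_force: [-5.4, -0.9, 5.4]
gripper_width: 0.008
```

Emit:
move_arm:
  increments: "1 -0.0005 0.002 0 0 0 0;1 -0.001 0.004 0 0 0 0;1 -0.0015 0.006 0 0 0 0;1 -0.002 0.008 0 0 0 0;1 -0.003 0.010 0 0 0 0;1 -0.0035 0.012 0 0 0 0;1 -0.004 0.013 0 0 0 0;1 -0.004 0.013 0 0 0 0"

```text
time_s: 4.15
tcp_pos: [0.4404, -0.0536, 0.1046]
ee_rot: [[0.963, -0.002, -0.269], [0.269, -0.001, 0.963], [-0.002, -1.0, -0.001]]
wrist_force: [-10.8, 1.7, 20.5]
gripper_width: 0.003
```

Emit:
move_arm:
  increments: "1 0 0.001 0 0 0 0;1 0 0.001 0 0 0 0;1 0 0.001 0 0 0 0;1 0 0.001 0 0 0 0"

```text
time_s: 4.55
tcp_pos: [0.4404, -0.0536, 0.1044]
ee_rot: [[0.963, -0.002, -0.269], [0.269, -0.001, 0.963], [-0.002, -1.0, -0.001]]
wrist_force: [-12.9, 2.6, 26.5]
gripper_width: 0.003
```

```bash
python3 - <<'E'
from h import *
for n in ["scene","wrist"]:
    im,d=capture(n); cv2.imwrite(f"pics/{n}1.png",im[:,:,::-1]); np.save(f"pics/{n}1_d.npy",d)
a=cv2.imread('pics/scene1.png')[170:310,230:370]; cv2.imwrite('pics/s1z.png',cv2.resize(a,None,fx=4,fy=4))
E
```

```text
(no output)
```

View pics/wrist1.png

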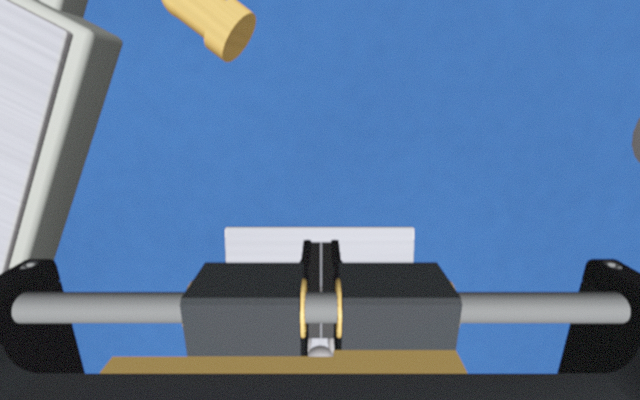

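View pics/s1z.png

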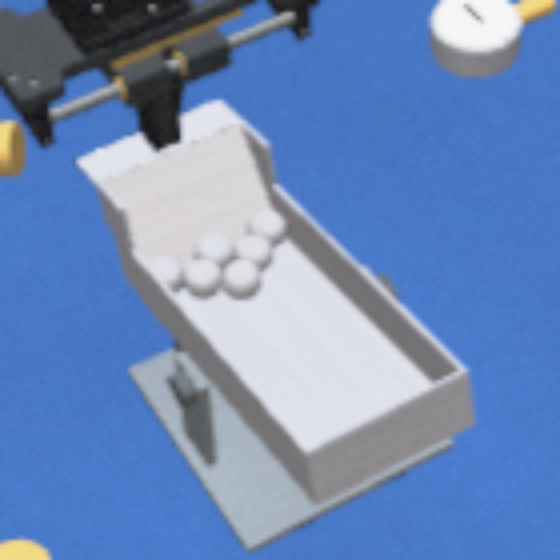

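Emit:
move_arm:
  increments: "1 0 -0.03 0 0 0 0;1 0 -0.065 0 0 0 0;1 0.018 -0.095 0.05 0 -0.05 0;0.3 0.036 -0.095 0.1 0 -0.1 0;0 0.053 -0.095 0.145 0 -0.15 0;-0.5 0.07 -0.095 0.19 0 -0.2 0;-1 0.086 -0.095 0.235 0 -0.22 0;-1 0.1 -0.095 0.28 0 -0.22 0"

```text
time_s: 5.45
tcp_pos: [0.4633, 0.2423, 0.1969]
ee_rot: [[0.881, 0.002, -0.472], [0.472, 0.002, 0.882], [0.003, -1.0, 0.001]]
wrist_force: [1.2, 0.2, -0.4]
gripper_width: 0.377
```

```bash
python3 - <<'E'
from h import *
np.set_printoptions(precision=4,suppress=True)
s=sense()
p=camera_params('wrist')
im,d=capture('wrist'); cv2.imwrite(f"pics/wrist2.png",im[:,:,::-1]);np.save(f"pics/wrist2_d.npy",d)
im,d=capture('scene'); cv2.imwrite(f"pics/scene2.png",im[:,:,::-1]);np.save(f"pics/scene2_d.npy",d)
print(s['tcp_pos'],s['ee_rot'])
E
```

```text
[0.4633 0.2423 0.1969] [[ 0.8815  0.0022 -0.4722]
 [ 0.4722  0.0019  0.8815]
 [ 0.0029 -1.      0.0006]]
```

View pics/wrist2.png

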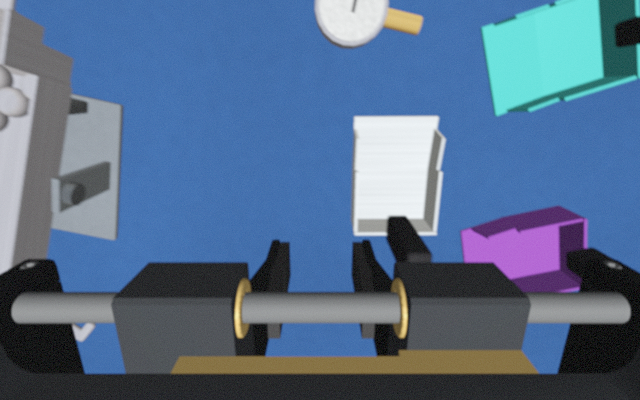

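View pics/scene2.png

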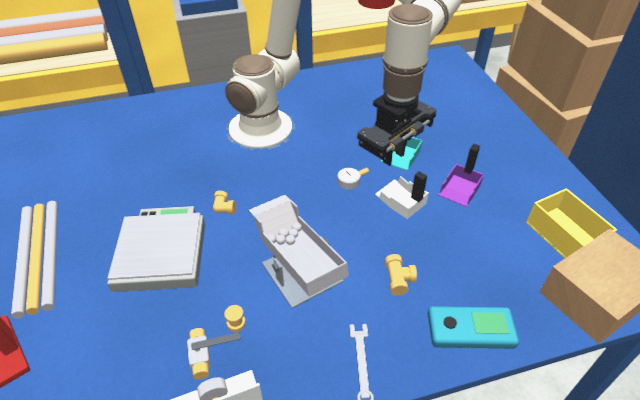

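```bash
python3 - <<'E'
from h import *
np.set_printoptions(precision=4,suppress=True)
p=camera_params('wrist'); s=sense(); R=s['ee_rot']; t=s['tcp_pos']
L=[onz(p,u,v,.0145) for u,v in [(354,116),(438,116)]]; m=(L[0]+L[1])/2; print(L,m,'len',np.linalg.norm(L[0]-L[1]))
e=L[0]-L[1]; ang=np.degrees(np.arctan2(-e[0],e[1])); print(ang, ang%180)
B=[onz(p,u,v,.042) for u,v in [(354,235),(438,235)]]; print('rear top',B)
x=np.array([-e[1],e[0],0])/np.linalg.norm(e); 
for h in (m+.106*x,m-.106*x): print('handle?',h, 'tool d',R.T@(np.array([h[0],h[1],t[2]])-t))
# tray floor tilt from scene2
p=camera_params('scene'); P=cloud(p,np.load('pics/scene2_d.npy'))
q=P[245:275,290:325].reshape(-1,3); c=np.array([.5865,-.0136]); ax=np.array([.9655,.2605])
u=(q[:,:2]-c)@ax; v=(q[:,:2]-c)@np.array([-ax[1],ax[0]])
k=(abs(v)<.04)&(q[:,2]<.12)&(u<.1); print('floor fit',np.polyfit(u[k],q[k,2],1),k.sum())
E
```

```text
[array([0.3949, 0.2461, 0.0145]), array([0.3559, 0.3181, 0.0145])] [0.3754 0.2821 0.0145] len 0.08194089353048585
-151.5730607143141 28.426939285685904
rear top [array([0.4947, 0.3011, 0.042 ]), array([0.4547, 0.3751, 0.042 ])]
handle? [0.4686 0.3326 0.0145] tool d [0.0456 0.0003 0.0745]
handle? [0.2822 0.2316 0.0145] tool d [-0.1664 -0.0006  0.0746]
floor fit [0.2214 0.0713] 918
```

Emit:
move_arm:
  increments: "-1 0.015 0 0.025 0 0 0;-1 0.03 0 0.05 0 0 0;-1 0.045 0 0.073 0 0 0;-1 0.045 0 0.073 0 0 0;-1 0.045 0.03 0.073 0 0 0;-1 0.045 0.06 0.073 0 0 0;-1 0.045 0.09 0.073 0 0 0;-1 0.045 0.11 0.073 0 0 0"

```text
time_s: 6.35
tcp_pos: [0.4675, 0.3236, 0.0845]
ee_rot: [[0.882, -0.001, -0.471], [0.471, -0.001, 0.882], [-0.002, -1.0, -0.0]]
wrist_force: [-0.2, -0.7, -0.5]
gripper_width: 0.996
```

```bash
python3 - <<'E'
from h import *
im,d=capture('wrist'); cv2.imwrite(f"pics/wrist3.png",im[:,:,::-1])
E
```

```text
(no output)
```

View pics/wrist3.png

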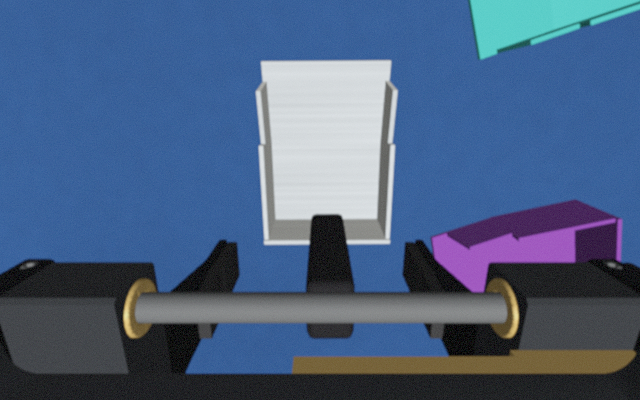

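```bash
python3 - <<'E'
from h import *
np.set_printoptions(precision=4,suppress=True)
p=camera_params('wrist'); s=sense(); R=s['ee_rot']; t=s['tcp_pos']
for (a,b,z,n) in [((262,61),(391,61),.0145,'lip -.106'),((264,242),(390,242),.042,'rear wall outer')]:
    for q in (a,b): print(n,R.T@(onz(p,*q,z)-t))
E
```

```text
lip -.106 [-0.1022  0.0678 -0.0356]
lip -.106 [-0.1022  0.0677  0.0446]
rear wall outer [ 0.0078  0.0396 -0.0355]
rear wall outer [0.0078 0.0394 0.0453]
```

Emit:
move_arm:
  increments: "-1 0.003 0.008 0.003 0 0 0;-1 0.003 0.018 0.004 0 0 0;-1 0.003 0.018 0.004 0 0 0;1 0.003 0.018 0.004 0 0 0;1 0.003 0.018 0.004 0 0 0;1 0.003 0.018 0.004 0 0 0;1 0.003 0.018 0.004 0 0 0;1 0.003 0.018 0.004 0 0 0"

```text
time_s: 7.2
tcp_pos: [0.4688, 0.33, 0.0688]
ee_rot: [[0.882, 0.0, -0.471], [0.471, 0.0, 0.882], [0.0, -1.0, 0.0]]
wrist_force: [-0.4, 0.5, -0.4]
gripper_width: 0.634
```

Emit:
move_arm:
  increments: "1 0 0 0 0 0 0;1 0 0 0 0 0 0;1 0 0 0 0 0 0;1 0 0 0 0 0 0"

```text
time_s: 7.6
tcp_pos: [0.4688, 0.3299, 0.0685]
ee_rot: [[0.882, -0.0, -0.471], [0.471, -0.0, 0.882], [-0.0, -1.0, -0.0]]
wrist_force: [-0.4, 0.7, 0.4]
gripper_width: 0.262
```

Emit:
move_arm:
  increments: "1 0 0 0 0 0 0;1 0 0 0 0 0 0;1 0 0 0 0 0 0;1 0 0 0 0 0 0"

```text
time_s: 8.0
tcp_pos: [0.4687, 0.3298, 0.0683]
ee_rot: [[0.882, -0.0, -0.471], [0.471, -0.0, 0.882], [-0.0, -1.0, -0.0]]
wrist_force: [0.1, -0.7, -1.8]
gripper_width: 0.231
```

```bash
python3 - <<'E'
from h import *
np.set_printoptions(precision=4,suppress=True)
p=camera_params('wrist'); s=sense(); R=s['ee_rot']; t=s['tcp_pos']; print(t,s['gripper_width'])
im,d=capture('wrist'); cv2.imwrite(f"pics/wrist4.png",im[:,:,::-1])
E
```

```text
[0.4687 0.3298 0.0683] 0.2310181617308197
```

View pics/wrist4.png

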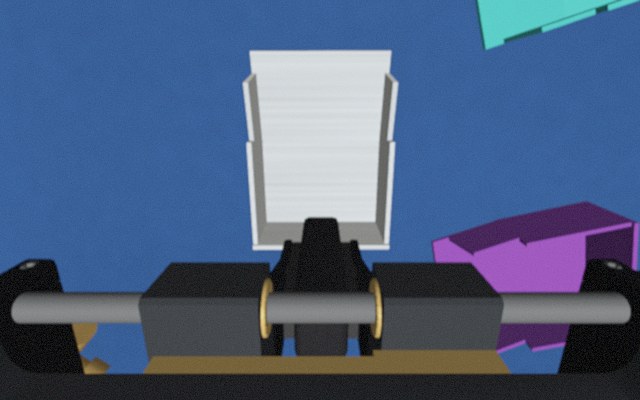

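```bash
cat >> h.py <<'E'
np.set_printoptions(precision=4,suppress=True)
A=np.radians(15.1); C=np.array([.5865,-.0136,.07]); TH=.22
AX=np.array([np.cos(A),np.sin(A),0]); AY=np.array([-np.sin(A),np.cos(A),0]); UP=np.array([0,0,1.])
TX=AX*np.cos(TH)+UP*np.sin(TH); TZ=-AX*np.sin(TH)+UP*np.cos(TH)   # tilted tray axes
TOE=C-.09*TX
E
python3 - <<'E'
from h import *
p=camera_params('wrist'); s=sense(); R=s['ee_rot']; t=s['tcp_pos']
for (a,b,z,n) in [((250,50),(391,50),.0145,'lip'),((252,248),(389,248),.042,'rear wall outer')]:
    for q in (a,b): print(n,R.T@(onz(p,*q,z)-t))
print(TOE)
E
```

```text
lip [-0.1071  0.0539 -0.0401]
lip [-0.1071  0.0539  0.0416]
rear wall outer [ 0.0057  0.0263 -0.0406]
rear wall outer [0.0057 0.0263 0.042 ]
[ 0.5017 -0.0365  0.0504]
```

```bash
cat >> h.py <<'E'
LIP=np.array([-.1065,.0563,.0005])
from scipy.spatial.transform import Rotation as Ro
def pose(lip,phi,yaw=A):
    ax=np.array([np.cos(yaw),np.sin(yaw),0]); ay=np.array([-np.sin(yaw),np.cos(yaw),0])
    sx=ax*np.cos(phi)+UP*np.sin(phi); sz=-ax*np.sin(phi)+UP*np.cos(phi)
    R=np.stack([sx,-sz,ay],1); return lip-R@LIP,R
def inc(tgt,R0=None,t0=None):
    s=sense(); R0=s['ee_rot'] if R0 is None else R0; t0=s['tcp_pos'] if t0 is None else t0
    t,R=tgt; return np.r_[R0.T@(t-t0),Ro.from_matrix(R0.T@R).as_rotvec()]
def trayp(a,h,l=0): return TOE+a*TX+h*TZ+l*AY
E
python3 - <<'E'
from h import *
l=trayp(.085,0); l[2]=.175
print(l,pose(l,0),inc(pose(l,0)))
l=trayp(.085,.05);print(pose(l,.44), inc(pose(l,.44)))
E
```

```text
[ 0.5818 -0.0149  0.175 ] (array([0.6847, 0.0124, 0.2313]), array([[ 0.9655, -0.    , -0.2605],
       [ 0.2605, -0.    ,  0.9655],
       [ 0.    , -1.    ,  0.    ]])) [ 0.0409 -0.163  -0.3818  0.0002  0.2272 -0.0005]
(array([0.6413, 0.0007, 0.214 ]), array([[ 0.8735,  0.4112, -0.2605],
       [ 0.2357,  0.111 ,  0.9655],
       [ 0.4259, -0.9048,  0.    ]])) [-0.0029 -0.1456 -0.3717 -0.0498  0.2235 -0.4386]
```

Emit:
move_arm:
  increments: "1 0 -0.02 0 0 0 0;1 0 -0.05 0 0 0 0;1 0 -0.09 0 0 0 0;1 0 -0.13 0 0 0 0;1 0 -0.163 -0.02 0 0.02 0;1 0.005 -0.163 -0.055 0 0.05 0;1 0.01 -0.163 -0.095 0 0.08 0;1 0.015 -0.163 -0.135 0 0.11 0"

```text
time_s: 8.85
tcp_pos: [0.5457, 0.2171, 0.2314]
ee_rot: [[0.928, -0.001, -0.371], [0.371, 0.001, 0.928], [-0.0, -1.0, 0.001]]
wrist_force: [0.7, 1.9, -3.1]
gripper_width: 0.231
```

```bash
python3 - <<'E'
from h import *
l=trayp(.085,0); l[2]=.175
print(inc(pose(l,0)),sense()['gripper_width'])
E
```

```text
[ 0.0531 -0.0001 -0.2417 -0.0007  0.117  -0.0004] 0.23095993574641946
```

Emit:
move_arm:
  increments: "1 0.008 0 -0.04 0 0.03 0;1 0.016 0 -0.08 0 0.05 0;1 0.024 0 -0.12 0 0.07 0;1 0.032 0 -0.16 0 0.09 0;1 0.04 0 -0.195 0 0.117 0;1 0.048 0 -0.22 0 0.117 0;1 0.053 0 -0.238 0 0.117 0;1 0.053 0 -0.2417 0 0.117 0"

```text
time_s: 9.65
tcp_pos: [0.6852, 0.0114, 0.2299]
ee_rot: [[0.966, -0.002, -0.258], [0.258, -0.0, 0.966], [-0.002, -1.0, 0.0]]
wrist_force: [-0.4, -0.6, -3.4]
gripper_width: 0.232
```

```bash
python3 - <<'E'
from h import *
l=trayp(.085,0); l[2]=.175
print(inc(pose(l,0)),sense()['gripper_width'],sense()['joints'])
for n in ["wrist","scene","side"]:
    im,d=capture(n); cv2.imwrite(f"pics/{n}5.png",im[:,:,::-1]);np.save(f"pics/{n}5_d.npy",d)
E
```

```text
[-0.0002 -0.0014  0.001  -0.0004 -0.0024 -0.0021] 0.23248101527416137 [ 14.4318  27.8393  10.7788  -0.0207 -73.0573 -89.4649]
```

View pics/wrist5.png

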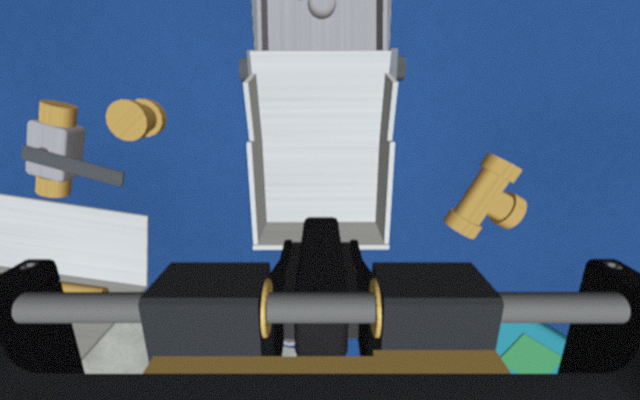

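View pics/scene5.png

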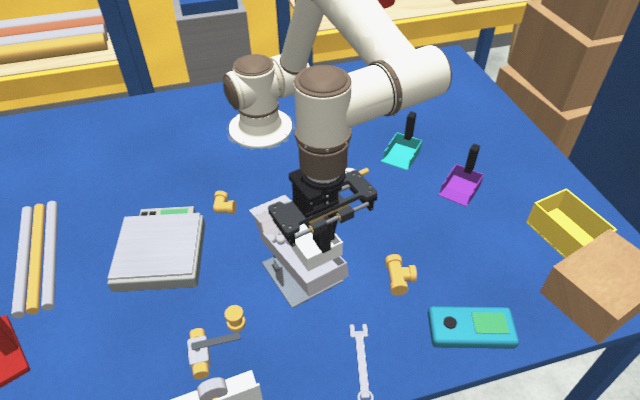

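```bash
python3 - <<'E'
import cv2
a=cv2.imread('pics/wrist5.png')[0:90,220:420]; cv2.imwrite('pics/w5z.png',cv2.resize(a,None,fx=4,fy=4,interpolation=cv2.INTER_CUBIC))
E
```

```text
(no output)
```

View pics/w5z.png

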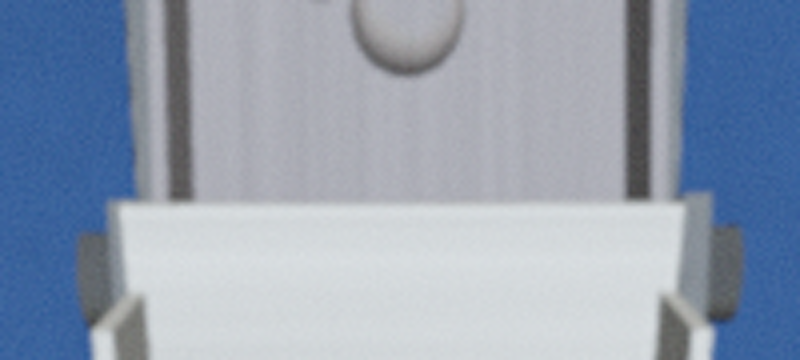

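```bash
sed -i 's/np.radians(15.1)/np.radians(15.4)/' h.py; python3 - <<'E'
from h import *
p=camera_params('scene'); im=cv2.imread('pics/scene2.png'); P=cloud(p,np.load('pics/scene2_d.npy'))
a=im[190:280,240:330]; cv2.imwrite('pics/s2z.png',cv2.resize(a,None,fx=7,fy=7,interpolation=cv2.INTER_CUBIC))
q=P[190:280,240:330].reshape(-1,3)-TOE
u=np.c_[q@TX,q@AY,q@TZ]; k=(u[:,2]>.012)&(u[:,2]<.06)&(abs(u[:,1])<.045)&(u[:,0]>-.0)&(u[:,0]<.09)
print(k.sum(), u[k].min(0),u[k].max(0)); 
k=(abs(u[:,1])<.04)&(u[:,0]>.06)&(u[:,0]<.15); print('floor h',np.median(u[k,2]))
k=(abs(u[:,1])<.04)&(u[:,0]<-.008)&(u[:,0]>-.03); print('wall',np.polyfit(u[k,2],u[k,0],1),np.tan(np.radians(28)))
E
```

```text
425 [ 0.0002 -0.0431  0.012 ] [0.0894 0.045  0.0388]
floor h 0.0011609910293713702
wall [-0.2791 -0.0105] 0.5317094316614788
```

View pics/s2z.png

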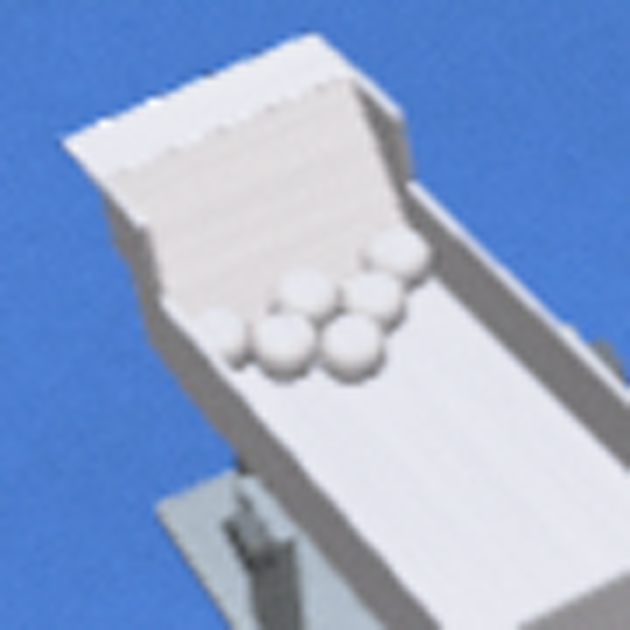

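```bash
python3 - <<'E'
from h import *
p=camera_params('scene'); P=cloud(p,np.load('pics/scene2_d.npy'))
q=P[190:280,240:330].reshape(-1,3)-TOE
u=np.c_[q@TX,q@AY,q@TZ]
for lo,hi in [(.03,.04),(.04,.05),(.05,.06)]:
    k=(abs(u[:,1])<.035)&(u[:,2]>lo)&(u[:,2]<hi)&(u[:,0]<.0)
    print(lo,k.sum(),np.median(u[k],0), -np.median(u[k,2])*np.tan(np.radians(28)))
for a,b in [(397,250),(373,295),(307,292),(352,343),(285,343),(218,335)]:
    d=ray(p,240+a/7-.4,190+b/7-.4); o=p['xyz']-TOE; t=(.012-o@TZ)/(d@TZ); w=o+t*d; print(w@TX,w@AY)
E
```

```text
0.03 124 [-0.0198 -0.0001  0.0359] -0.019067369958679657
0.04 120 [-0.0258 -0.0011  0.0445] -0.02368695417975377
0.05 130 [-0.0303  0.0006  0.0551] -0.029276153012219107
-0.0012942200549457337 0.036912858509600764
0.015755927556137594 0.018245779907483516
-0.000679472599137149 0.0008027941045483493
0.034380243776932204 0.00021503180104607512
0.019543924186485463 -0.01803141616472635
0.0006429466706978402 -0.034497352946853764
```

```bash
python3 - <<'E'
from h import *
s=sense(); R0,t0=s['ee_rot'],s['tcp_pos']; print(t0)
for a,h,f in [(.085,.06,.15),(.085,.045,.3),(.082,.03,.44),(.08,.02,.44),(.08,.010,.44),(.08,.005,.44)]:
    print(a,h,inc(pose(trayp(a,h),f),R0,t0))
E
```

```text
[0.6841 0.0135 0.2308]
0.085 0.06 [-0.0223  0.0318 -0.0009 -0.0003 -0.0053 -0.1514]
0.085 0.045 [-0.0308  0.0328 -0.0009  0.0001 -0.0054 -0.3014]
0.082 0.03 [-0.0432  0.037  -0.001   0.0004 -0.0054 -0.4414]
0.08 0.02 [-0.043   0.0472 -0.001   0.0004 -0.0054 -0.4414]
0.08 0.01 [-0.0408  0.057  -0.001   0.0004 -0.0054 -0.4414]
0.08 0.005 [-0.0397  0.0619 -0.001   0.0004 -0.0054 -0.4414]
```

Emit:
move_arm:
  increments: "1 -0.011 0.016 0 0 -0.003 -0.075;1 -0.022 0.031 -0.001 0 -0.005 -0.15;1 -0.031 0.033 -0.001 0 -0.005 -0.3;1 -0.043 0.037 -0.001 0 -0.005 -0.441;1 -0.043 0.047 -0.001 0 -0.005 -0.441;1 -0.041 0.055 -0.001 0 -0.005 -0.441;1 -0.041 0.057 -0.001 0 -0.005 -0.441;1 -0.041 0.057 -0.001 0 -0.005 -0.441"

```text
time_s: 10.6
tcp_pos: [0.6467, 0.0025, 0.1749]
ee_rot: [[0.871, 0.412, -0.266], [0.241, 0.113, 0.964], [0.427, -0.904, -0.001]]
wrist_force: [-0.5, -0.2, -3.3]
gripper_width: 0.232
```

```bash
cat > look.py <<'E'
import sys
from h import *
for n in sys.argv[2:]:
    im,d=capture(n); cv2.imwrite(f"pics/{n}{sys.argv[1]}.png",im[:,:,::-1]);np.save(f"pics/{n}{sys.argv[1]}_d.npy",d)
s=sense(); R,t=s['ee_rot'],s['tcp_pos']; l=t+R@LIP-TOE
print('lip a,l,h',l@TX,l@AY,l@TZ,'pitch',np.arctan2(R[2,0],np.hypot(R[0,0],R[1,0])),'yaw',np.degrees(np.arctan2(R[1,0],R[0,0])),'F tool',R.T@s['wrist_force'],'w',s['gripper_width'],s['time_s'])
E
python3 look.py 6 wrist side
```

```text
lip a,l,h 0.0821719899120101 -0.0003537473018853615 0.010612842424432226 pitch 0.44198204140688685 yaw 15.457503721623763 F tool [-1.2369  2.1776 -0.3503] w 0.2258661264569264 10.7
```

View pics/wrist6.png

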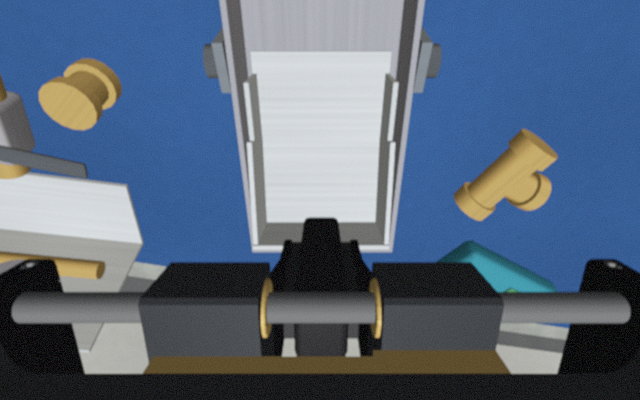

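View pics/side6.png

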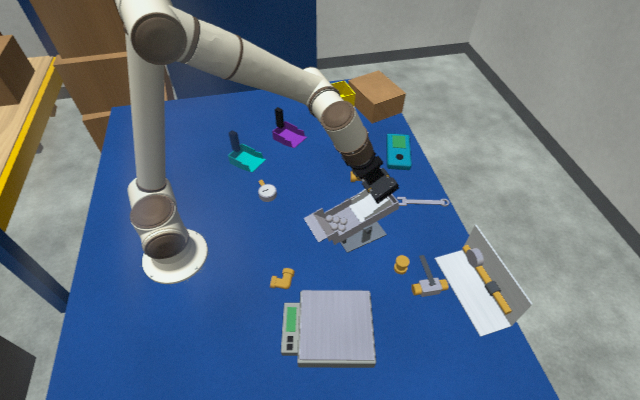

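```bash
python3 - <<'E'
from h import *
s=sense(); R0,t0=s['ee_rot'],s['tcp_pos']
print('TX tool',R0.T@TX,'TZ tool',R0.T@TZ, 'AY',R0.T@AY)
E
```

```text
TX tool [ 0.9755  0.2202 -0.0007] TZ tool [ 0.2202 -0.9755 -0.0011] AY [ 0.0009 -0.0009  1.    ]
```

Emit:
move_arm:
  increments: "1 0.0007 0.003 0 0 0 0;1 0.0013 0.006 0 0 0 0;1 0.0017 0.008 0 0 0 0;1 0.002 0.009 0 0 0 0;1 0.0022 0.010 0 0 0 0;1 0.0024 0.011 0 0 0 0"

```text
time_s: 11.3
tcp_pos: [0.6519, 0.0033, 0.1658]
ee_rot: [[0.872, 0.411, -0.265], [0.241, 0.112, 0.964], [0.426, -0.905, -0.001]]
wrist_force: [-3.7, -1.1, 2.6]
gripper_width: 0.225
```

```bash
python3 look.py 7 
```

```text
lip a,l,h 0.08518351978735973 -0.0006919116707850407 0.0004992530109953722 pitch 0.4405801870223723 yaw 15.426446088142852 F tool [-2.4227 -3.963  -0.1229] w 0.22549341179306082 11.3
```

Emit:
move_arm:
  increments: "1 -0.004 -0.0009 0 0 0 0;1 -0.008 -0.0018 0 0 0 0;1 -0.012 -0.0027 0 0 0 0;1 -0.017 -0.0038 0 0 0 0;1 -0.021 -0.0047 0 0 0 0;1 -0.025 -0.0056 0 0 0 0;1 -0.029 -0.0064 0 0 0 0;1 -0.033 -0.0073 0 0 0 0"

```text
time_s: 12.1
tcp_pos: [0.6205, -0.0053, 0.1587]
ee_rot: [[0.871, 0.413, -0.266], [0.241, 0.113, 0.964], [0.428, -0.904, -0.001]]
wrist_force: [1.2, 0.4, 1.6]
gripper_width: 0.223
```

```bash
python3 look.py 8 wrist
```

```text
lip a,l,h 0.05090314154967241 -0.0005829708178473165 0.000445451325215952 pitch 0.4411806554736596 yaw 15.412326959524806 F tool [-0.431  -1.8886 -0.1108] w 0.2288260221718068 12.15
```

View pics/wrist8.png

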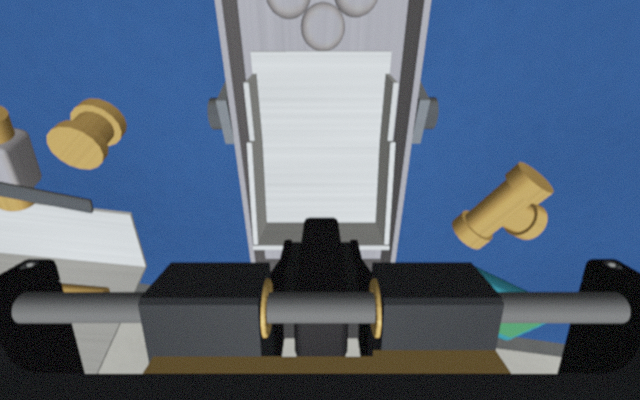

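Emit:
move_arm:
  increments: "1 -0.004 -0.0005 0 0 0 0;1 -0.008 -0.001 0 0 0 0;1 -0.012 -0.0019 0 0 0 0;1 -0.015 -0.0026 0 0 0 0;1 -0.018 -0.0033 0 0 0 0;1 -0.021 -0.004 0 0 0 0;1 -0.024 -0.0046 0 0 0 0;1 -0.027 -0.0053 0 0 0 0"

```text
time_s: 12.95
tcp_pos: [0.5963, -0.0121, 0.1533]
ee_rot: [[0.869, 0.417, -0.266], [0.241, 0.113, 0.964], [0.432, -0.902, -0.002]]
wrist_force: [3.6, 0.2, 5.1]
gripper_width: 0.226
```

```bash
python3 look.py 9 wrist
```

```text
lip a,l,h 0.025794190823437303 -0.0007728165590397213 0.00027371068121342777 pitch 0.4454843619566131 yaw 15.45037780408777 F tool [ 4.7488 -4.8075 -0.4359] w 0.22841395199258266 13.0
```

View pics/wrist9.png

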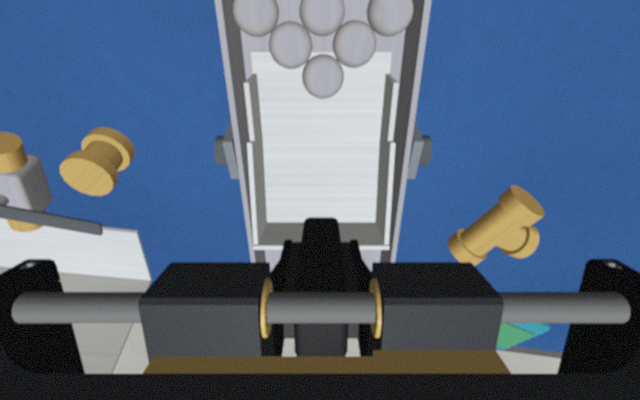

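Emit:
move_arm:
  increments: "1 -0.003 -0.0006 0 0 0 0;1 -0.006 -0.0012 0 0 0 0;1 -0.009 -0.0019 0 0 0 0;1 -0.012 -0.0026 0 0 0 0;1 -0.015 -0.0033 0 0 0 0;1 -0.017 -0.0037 0 0 0 0;1 -0.019 -0.0042 0 0 0 0;1 -0.021 -0.0046 0 0 0 0"

```text
time_s: 13.8
tcp_pos: [0.5765, -0.0175, 0.1487]
ee_rot: [[0.869, 0.417, -0.266], [0.241, 0.113, 0.964], [0.432, -0.902, -0.002]]
wrist_force: [4.4, -0.2, 6.1]
gripper_width: 0.229
```

```bash
python3 look.py 10 wrist
```

```text
lip a,l,h 0.005135188018296503 -0.0008226127295721382 0.00023392366953087096 pitch 0.4466332574078995 yaw 15.466893010020785 F tool [ 5.7213 -3.3325 -0.946 ] w 0.22894403827162513 13.85
```

View pics/wrist10.png

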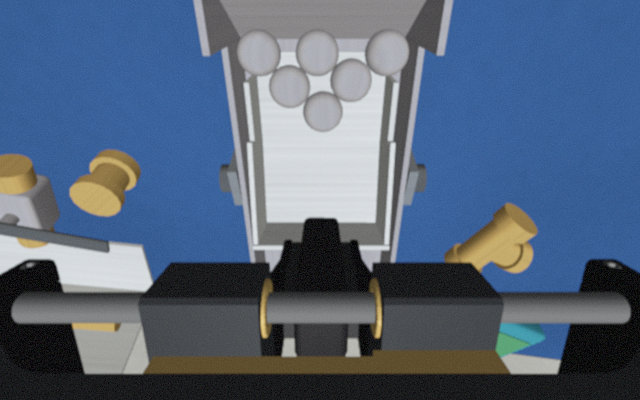

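Emit:
move_arm:
  increments: "1 -0.002 -0.0004 0 0 0 0;1 -0.003 -0.0007 0 0 0 0;1 -0.004 -0.0009 0 0 0 0;1 -0.005 -0.0011 0 0 0 0;1 -0.006 -0.0013 0 0 0 0"

```text
time_s: 14.35
tcp_pos: [0.5737, -0.0183, 0.1489]
ee_rot: [[0.866, 0.424, -0.266], [0.24, 0.115, 0.964], [0.439, -0.898, -0.002]]
wrist_force: [10.1, 2.9, 3.1]
gripper_width: 0.225
```

```bash
python3 look.py 11 wrist
```

```text
lip a,l,h 0.0034393057153760303 -0.0008415447602018169 0.0004899615518316057 pitch 0.45473935376751645 yaw 15.494413093180015 F tool [10.2588  1.9191 -0.9846] w 0.22737630959128452 14.4
```

View pics/wrist11.png

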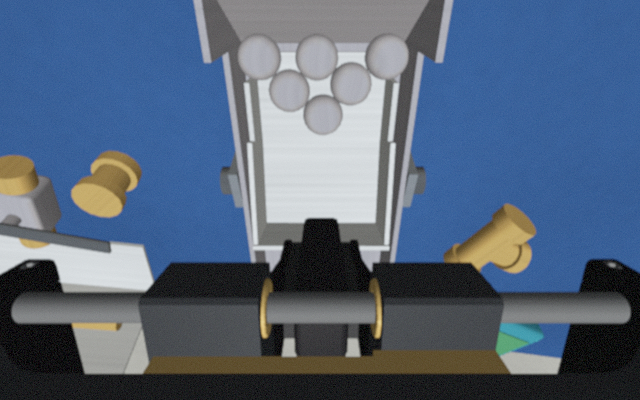

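```bash
cat > plan.py <<'E'
from h import *
import sys
s=sense(); R0,t0=s['ee_rot'],s['tcp_pos']
for w in sys.argv[1:]:
    h,f,g=map(float,w.split(',')); h/=1000
    print(w,inc(pose(trayp(g/1000-.5317*h,h,-.0005),f),R0,t0).round(4))
E
python3 plan.py 0.5,.44,3 3,.40,3 5,.37,3 8,.33,3 11,.28,3 14,.22,3
```

```text
0.5,.44,3 [0.0001 0.0014 0.0001 0.0018 0.0015 0.0147]
3,.40,3 [0.0015 0.003  0.0001 0.0018 0.0014 0.0547]
5,.37,3 [0.0024 0.0041 0.0001 0.0018 0.0014 0.0847]
8,.33,3 [0.0034 0.0053 0.0001 0.0019 0.0014 0.1247]
11,.28,3 [0.0045 0.0077 0.0001 0.0019 0.0013 0.1747]
14,.22,3 [0.0056 0.0113 0.0001 0.0019 0.0013 0.2347]
```

Emit:
move_arm:
  increments: "1 0.0005 0.0015 0 0 0 0.03;1 0.0015 0.003 0 0 0 0.055;1 0.0024 0.0041 0 0 0 0.085;1 0.0034 0.0053 0 0 0 0.125;1 0.004 0.0065 0 0 0 0.15;1 0.0045 0.0077 0 0 0 0.175;1 0.005 0.0095 0 0 0 0.205;1 0.0056 0.0113 0 0 0 0.235"

```text
time_s: 15.2
tcp_pos: [0.5806, -0.0162, 0.1393]
ee_rot: [[0.942, 0.203, -0.266], [0.26, 0.054, 0.964], [0.21, -0.978, -0.002]]
wrist_force: [4.4, 1.6, 7.5]
gripper_width: 0.225
```

```bash
python3 look.py 12 wrist
```

```text
lip a,l,h -0.008116351742392091 -0.0007811268880250528 0.013661418187967695 pitch 0.20875328812045646 yaw 15.475896363262713 F tool [ 5.464  -9.9724 -0.0869] w 0.22603473236311653 15.25
```

View pics/wrist12.png

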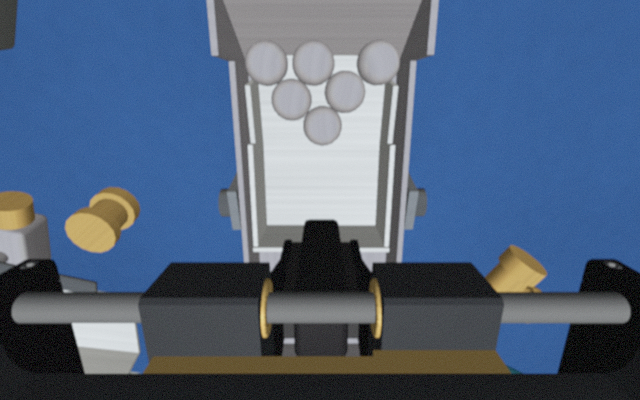

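```bash
python3 plan.py 16,.208,3 19,.18,3 23,.15,3 27,.12,3 31,.09,3 35,.06,3 39,.03,3 43,0,3
```

```text
16,.208,3 [ 0.0026 -0.0023  0.      0.0019  0.0013  0.0008]
19,.18,3 [ 0.0025 -0.0023  0.      0.0019  0.0013  0.0288]
23,.15,3 [ 0.0019 -0.003   0.      0.0019  0.0012  0.0588]
27,.12,3 [ 0.0012 -0.0036  0.      0.0019  0.0012  0.0888]
31,.09,3 [ 0.0004 -0.0043  0.      0.0019  0.0012  0.1188]
35,.06,3 [-0.0006 -0.0048  0.      0.0019  0.0012  0.1488]
39,.03,3 [-0.0016 -0.0054  0.      0.002   0.0011  0.1788]
43,0,3 [-0.0027 -0.0059  0.      0.002   0.0011  0.2088]
```

Emit:
move_arm:
  increments: "1 0.0015 -0.0023 0 0 0 0.001;1 0.002 -0.0023 0 0 0 0.029;1 0.0019 -0.003 0 0 0 0.059;1 0.0012 -0.0036 0 0 0 0.089;1 0.0004 -0.0043 0 0 0 0.119;1 -0.0006 -0.0048 0 0 0 0.149;1 -0.0016 -0.0054 0 0 0 0.179;1 -0.0027 -0.0059 0 0 0 0.209"

```text
time_s: 16.05
tcp_pos: [0.5748, -0.0174, 0.1413]
ee_rot: [[0.964, -0.002, -0.266], [0.266, -0.001, 0.964], [-0.003, -1.0, -0.0]]
wrist_force: [6.6, 1.6, -3.8]
gripper_width: 0.228
```

```bash
python3 look.py 13 wrist
```

```text
lip a,l,h -0.02296749794120542 -0.00020020757165092174 0.04127228203329938 pitch -0.005546610583752432 yaw 15.41883655268591 F tool [ 5.7976 -1.7828  0.8066] w 0.22706082259765858 16.1
```

View pics/wrist13.png

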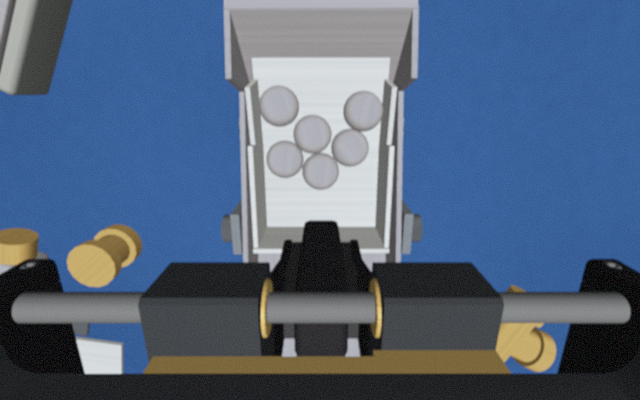

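Emit:
move_arm:
  increments: "1 0.001 -0.003 0 0 0 0;1 0.002 -0.006 0 0 0 0.01;1 0.002 -0.010 0 0 0 0.02;1 0.002 -0.015 0 0 0 0.03;1 0.002 -0.020 0 0 0 0.04;1 0.002 -0.025 0 0 0 0.05;1 0.002 -0.03 0 0 0 0.06;1 0.002 -0.034 0 0 0 0.07"

```text
time_s: 16.9
tcp_pos: [0.5764, -0.0174, 0.1772]
ee_rot: [[0.962, -0.07, -0.265], [0.265, -0.02, 0.964], [-0.073, -0.997, -0.001]]
wrist_force: [-0.2, 0.4, -4.3]
gripper_width: 0.229
```

```bash
python3 look.py 14 wrist
```

```text
lip a,l,h -0.01452438481878342 -0.000687371489528441 0.0841805728071863 pitch -0.0723645901799861 yaw 15.399927288890936 F tool [ 1.8385  4.1076 -0.5587] w 0.2241069729215733 16.95
```

View pics/wrist14.png

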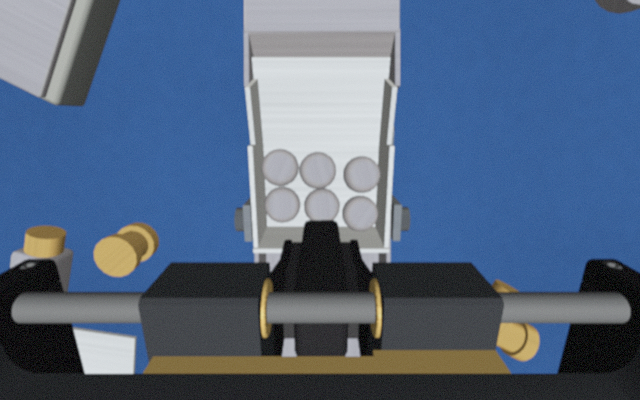

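```bash
python3 - <<'E'
from h import *
# camera in tool frame (rigid)
p=camera_params('wrist'); s=sense(); R,t=s['ee_rot'],s['tcp_pos']
pt=dict(p); pt['orientation']=R.T@p['orientation']; pt['xyz']=R.T@(p['xyz']-t)
for k in ['5','6','8','14']:
    P=cloud(pt,np.load(f'pics/wrist{k}_d.npy'))
    q=P[64:130,270:370].reshape(-1,3); q=q[np.isfinite(q[:,0])]
    f=np.polyfit(q[:,0],q[:,1],1); 
    # lip edge: row where depth jumps in column 320
    print(k,'front floor slope',f, 'y at x=-.1',np.polyval(f,-.1))
    w=P[251-4:251+2,258:275]; print('  rear wall top', np.nanmedian(P[248:250,258:280].reshape(-1,3),0))
    for c in (280,320,360):
        col=P[40:75,c]; j=np.nanargmax(np.abs(np.diff(col[:,1]))); print('  edge',40+j,col[j],col[j+1])
E
```

```text
5 front floor slope [0.2241 0.0784] y at x=-.1 0.05594650170363556
  rear wall top [ 0.055   0.1281 -0.0445]
  edge 50 [-0.1188  0.1645 -0.0348] [-0.1067  0.0533 -0.0228]
  edge 49 [-0.1196  0.1646  0.0002] [-0.1076  0.0575  0.0003]
  edge 49 [-0.1196  0.1642  0.0352] [-0.1072  0.054   0.0235]
6 front floor slope [0.2221 0.0783] y at x=-.1 0.056071376172182386
  rear wall top [ 0.0143  0.0438 -0.0335]
  edge 50 [-0.1087  0.0676 -0.0243] [-0.1068  0.0544 -0.0229]
  edge 50 [-0.1086  0.0667  0.0003] [-0.1067  0.0536  0.0003]
  edge 50 [-0.1085  0.0658  0.0248] [-0.1067  0.0543  0.0236]
8 front floor slope [0.2235 0.0784] y at x=-.1 0.05602660494047636
  rear wall top [ 0.0159  0.0472 -0.0353]
  edge 57 [-0.1037  0.0567 -0.0233] [-0.103   0.0546 -0.0231]
  edge 50 [-0.1058  0.0406  0.0004] [-0.1067  0.0539  0.0003]
  edge 50 [-0.1075  0.0569  0.0238] [-0.1067  0.0539  0.0235]
14 front floor slope [0.1918 0.0776] y at x=-.1 0.05840390840208713
  rear wall top [ 0.006   0.0267 -0.0309]
  edge 56 [-0.1076  0.0941 -0.0273] [-0.1038  0.0574 -0.0233]
  edge 56 [-0.1076  0.094   0.0003] [-0.1038  0.0573  0.0003]
  edge 56 [-0.1075  0.0925  0.0277] [-0.1038  0.058   0.0241]
```

```bash
cat > place.py <<'E'
from h import *
import sys
LIP2=np.array([-.0195,.0695,.0005])  # scoop origin in tool
def pl(z,phi,xy=(.440,-.340),yaw=A):
    ax=np.array([np.cos(yaw),np.sin(yaw),0]); ay=np.array([-np.sin(yaw),np.cos(yaw),0])
    f=phi-.031
    sx=ax*np.cos(f)+UP*np.sin(f); sz=-ax*np.sin(f)+UP*np.cos(f)
    R=np.stack([sx,-sz,ay],1); return np.r_[xy,z]-R@LIP2,R
s=sense()
for w in sys.argv[1:]:
    z,f=map(float,w.split(',')); T=pl(z,f); print(w,T[0],inc(T,s['ee_rot'],s['tcp_pos']).round(4))
print(s['ee_rot'].T[1], s['ee_rot'][:,0]); 
R=s['ee_rot'];print('origin now',s['tcp_pos']+R@LIP2,'pitch scoop',np.arcsin(R[2,0])+.031,s['wrist_force'],s['time_s'])
E
python3 place.py .15,-.05
```

```text
.15,-.05 [ 0.4643 -0.3338  0.2177] [-0.1952 -0.0254 -0.2752  0.0015 -0.      0.0086]
[-0.0693 -0.0207 -0.9974] [ 0.9616  0.2649 -0.0723]
origin now [ 0.5534 -0.0235  0.1099] pitch scoop -0.0413645901799861 [ 1.6317 -0.1367 -4.2289] 16.95
```

Emit:
move_arm:
  increments: "1 0 -0.004 0 0 0 0;1 0 -0.010 0 0 0 0;1 0 -0.017 0 0 0 0;1 0 -0.024 -0.002 0 0 0;1 -0.002 -0.030 -0.007 0 0 0;1 -0.007 -0.034 -0.014 0 0 0;1 -0.013 -0.036 -0.023 0 0 0;1 -0.020 -0.036 -0.033 0 0 0"

```text
time_s: 17.75
tcp_pos: [0.5681, -0.0548, 0.2143]
ee_rot: [[0.962, -0.07, -0.265], [0.265, -0.02, 0.964], [-0.073, -0.997, -0.001]]
wrist_force: [0.1, -0.6, -4.9]
gripper_width: 0.229
```

Emit:
move_arm:
  increments: "1 -0.008 0 -0.011 0 0 0;1 -0.016 0 -0.023 0 0 0;1 -0.025 0 -0.035 0 0 0;1 -0.034 0 -0.048 0 0 0;1 -0.043 0 -0.061 0 0 0;1 -0.052 0 -0.074 0 0 0;1 -0.061 0 -0.087 0 0 0;1 -0.070 0 -0.1 0 0 0"

```text
time_s: 18.55
tcp_pos: [0.5271, -0.17, 0.2193]
ee_rot: [[0.962, -0.07, -0.265], [0.265, -0.02, 0.964], [-0.073, -0.997, -0.001]]
wrist_force: [0.6, 0.4, -5.3]
gripper_width: 0.234
```

```bash
python3 place.py .12,-.03; python3 look.py 15 wrist
```

```text
.12,-.03 [ 0.463  -0.3342  0.1882] [-0.1029  0.0389 -0.1413  0.0011 -0.0003 -0.012 ]
[-0.07   -0.0204 -0.9973] [ 0.9616  0.2646 -0.0729]
origin now [ 0.5034 -0.1761  0.1514] pitch scoop -0.04199932452849617 [ 0.5664  0.4236 -5.2857] 18.55
lip a,l,h -0.09334063574260403 -0.1357878403179585 0.14471079361434108 pitch -0.07425644602475272 yaw 15.291505178740444 F tool [-1.0119  3.9438 -0.4906] w 0.22812110143773998 18.6
```

View pics/wrist15.png

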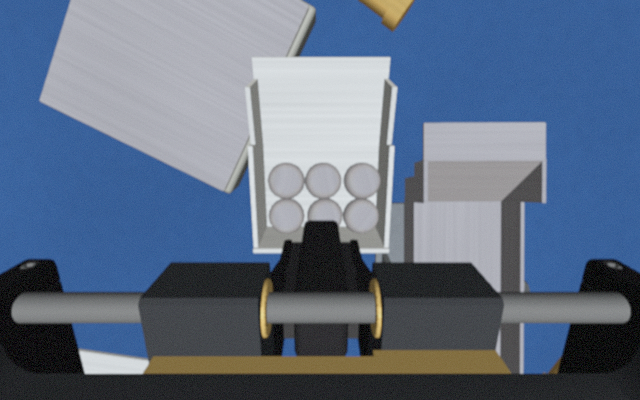

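Emit:
move_arm:
  increments: "1 -0.009 0 -0.013 0 0 0;1 -0.019 0 -0.026 0 0 0;1 -0.029 0 -0.04 0 0 0;1 -0.039 0 -0.053 0 0 0;1 -0.049 0 -0.067 0 0 0;1 -0.059 0.003 -0.081 0 0 0;1 -0.069 0.006 -0.094 0 0 0;1 -0.078 0.01 -0.107 0 0 0"

```text
time_s: 19.4
tcp_pos: [0.4796, -0.294, 0.215]
ee_rot: [[0.962, -0.07, -0.265], [0.264, -0.02, 0.964], [-0.073, -0.997, -0.001]]
wrist_force: [-0.6, 0.4, -4.6]
gripper_width: 0.229
```

Emit:
move_arm:
  increments: "1 -0.007 0.003 -0.009 0 0 0;1 -0.013 0.007 -0.018 0 0 0;1 -0.018 0.011 -0.025 0 0 0;1 -0.021 0.015 -0.030 0 0 0;1 -0.023 0.019 -0.033 0 0 0;1 -0.024 0.022 -0.034 0 0 0.005;1 -0.0245 0.025 -0.034 0 0 0.008;1 -0.0245 0.026 -0.034 0 0 0.008"

```text
time_s: 20.2
tcp_pos: [0.4639, -0.3321, 0.1905]
ee_rot: [[0.961, -0.078, -0.266], [0.265, -0.022, 0.964], [-0.082, -0.997, -0.0]]
wrist_force: [-0.5, -0.5, -4.8]
gripper_width: 0.228
```

```bash
python3 place.py .06,-.0; python3 look.py 16 wrist scene side; python3 - <<'E'
from h import *
p=camera_params('wrist');P=cloud(p,np.load('pics/wrist16_d.npy')); q=P[0:200].reshape(-1,3); q=q[abs(q[:,2]-.052)<.004]; print('plat z',np.median(q[:,2]),len(q),q.min(0),q.max(0))
for n,dp in [('scene','0')]:
    p=camera_params(n);P=cloud(p,np.load('pics/scene0_d.npy')); q=P[205:300,100:210].reshape(-1,3); k=abs(q[:,2]-.053)<.004; print(np.percentile(q[k,2],[5,50,95]))
E
```

```text
.06,-.0 [ 0.461  -0.3347  0.1289] [ 0.0015  0.0617 -0.0017  0.0005  0.0003 -0.0507]
[-0.0785 -0.0222 -0.9967] [ 0.9608  0.265  -0.0816]
origin now [ 0.4396 -0.3383  0.1228] pitch scoop -0.05065218386189102 [-0.541  -0.532  -4.7587] 20.2
lip a,l,h -0.1996833496606073 -0.2743524447475076 0.14008779934008447 pitch -0.08093692391024039 yaw 15.418976465682327 F tool [-0.4238  5.1633 -0.0808] w 0.22482281990234876 20.35
plat z 0.05204208354140244 10420 [ 0.328  -0.4457  0.0485] [ 0.4946 -0.2254  0.0546]
[0.0505 0.0533 0.0561]
```

View pics/wrist16.png

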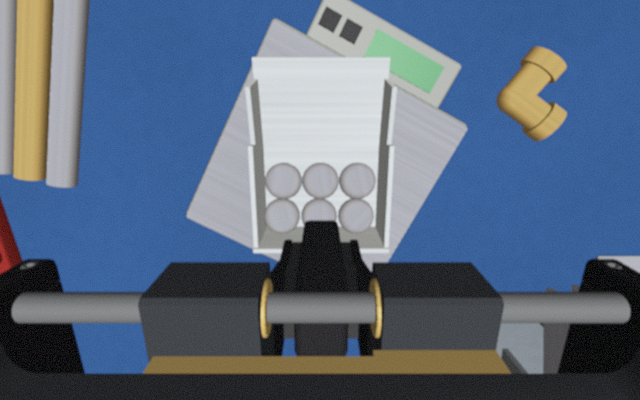

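View pics/side16.png

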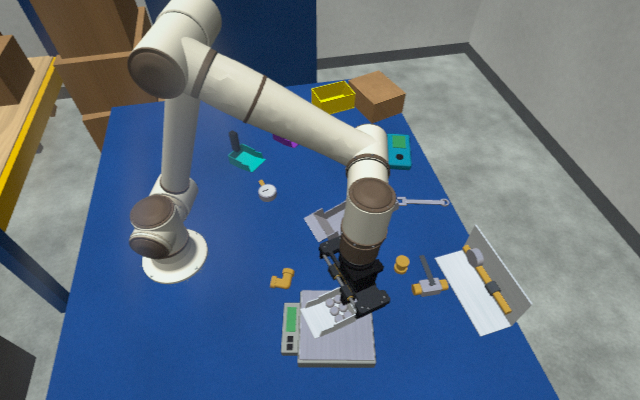

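Emit:
move_arm:
  increments: "1 0 0.005 0 0 0 0;1 0 0.013 0 0 0 -0.005;1 0 0.023 0 0 0 -0.01;1 0 0.033 0 0 0 -0.018;1 0.001 0.042 -0.001 0 0 -0.026;1 0.001 0.05 -0.001 0 0 -0.035;1 0.001 0.056 -0.001 0 0 -0.045;1 0.001 0.059 -0.001 0 0 -0.05"

```text
time_s: 21.15
tcp_pos: [0.4601, -0.3345, 0.1313]
ee_rot: [[0.964, -0.03, -0.265], [0.265, -0.009, 0.964], [-0.031, -1.0, -0.0]]
wrist_force: [-0.6, 0.2, -4.4]
gripper_width: 0.224
```

```bash
python3 place.py .053,-.0
```

```text
.053,-.0 [ 0.461  -0.3347  0.1219] [ 0.0011  0.0094 -0.0005  0.0003 -0.0005 -0.0004]
[-0.0302 -0.0086 -0.9995] [ 0.9637  0.265  -0.0314]
origin now [ 0.4391 -0.3398  0.0624] pitch scoop -0.0003994554536561404 [-0.6491  0.1562 -4.447 ] 21.15
```

Gentle descent, 1 mm per row.

Emit:
move_arm:
  increments: "1 0 0.002 0 0 0 0;1 0 0.004 0 0 0 0;1 0 0.0055 0 0 0 0;1 0 0.0065 0 0 0 0;1 0 0.0075 0 0 0 0;1 0 0.0085 0 0 0 0;1 0 0.009 0 0 0 0;1 0 0.0095 0 0 0 0"

```text
time_s: 21.95
tcp_pos: [0.4603, -0.3346, 0.1225]
ee_rot: [[0.964, -0.03, -0.265], [0.265, -0.009, 0.964], [-0.031, -1.0, -0.001]]
wrist_force: [-0.2, 0.8, -4.4]
gripper_width: 0.228
```

```bash
python3 place.py .052,-.0; python3 look.py 17 wrist
```

```text
.052,-.0 [ 0.461  -0.3347  0.1209] [ 0.0007  0.0017 -0.0003  0.0011 -0.0002  0.    ]
[-0.0296 -0.0093 -0.9995] [ 0.9637  0.2653 -0.031 ]
origin now [ 0.4394 -0.34    0.0537] pitch scoop 2.1870695539126517e-05 [-0.2162  0.8004 -4.3754] 21.95
lip a,l,h -0.21760947073941442 -0.27550914004723837 0.06829568253849169 pitch -0.03101682992177097 yaw 15.387662707035895 F tool [-0.1981  5.1707  1.9218] w 0.23216081128278526 22.0
```

Emit:
move_arm:
  increments: "1 0 0.0007 0 0 0 0;1 0 0.0013 0 0 0 0;1 0 0.0018 0 0 0 0;1 0 0.0023 0 0 0 0;1 0 0.0027 0 0 0 0"

```text
time_s: 22.5
tcp_pos: [0.4603, -0.3347, 0.1203]
ee_rot: [[0.964, -0.03, -0.266], [0.265, -0.009, 0.964], [-0.031, -1.0, -0.001]]
wrist_force: [-1.6, 1.2, -0.5]
gripper_width: 0.223
```

Emit:
move_arm:
  increments: "1 0 0.0003 0 0 0 0;0.4 0 0.0003 0 0 0 0;0.2 0 0.0003 0 0 0 0;0 0 0.0003 0 0 0 0;0 0 0.0003 0 0 0 0;0 0 0.0003 0 0 0 0"

```text
time_s: 23.1
tcp_pos: [0.4603, -0.3347, 0.1196]
ee_rot: [[0.964, -0.029, -0.265], [0.265, -0.009, 0.964], [-0.031, -1.0, -0.001]]
wrist_force: [0.1, -0.2, 0.4]
gripper_width: 0.485
```

```bash
python3 look.py 18 wrist
```

```text
lip a,l,h -0.21827200621229018 -0.27562152702516846 0.0654894427033573 pitch -0.030880911050070306 yaw 15.392707994523507 F tool [-0.0777 -0.3055 -0.1801] w 0.494550501333372 23.15
```

View pics/wrist18.png

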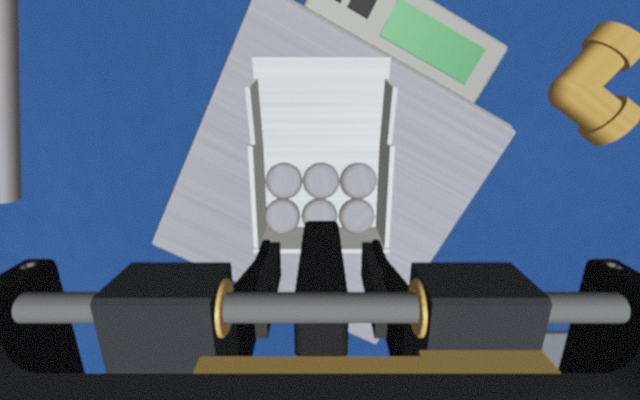

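Released, with the fingers at (265,290) and (380,290) clear of the handle and the six balls still in place. Now I'll lift straight up.

Emit:
move_arm:
  increments: "0 0 -0.008 0 0 0 0;0 0.0005 -0.02 0 0 0 0;0 0.001 -0.035 0 0 0 0;0 0.0015 -0.055 0 0 0 0;0 0.002 -0.08 0 0 0 0;0 0.003 -0.105 0 0 0 0;0 0.003 -0.12 0 0 0 0;0 0.003 -0.12 0 0 0 0"

```text
time_s: 23.95
tcp_pos: [0.4682, -0.3335, 0.2433]
ee_rot: [[0.964, -0.023, -0.266], [0.266, -0.013, 0.964], [-0.025, -1.0, -0.006]]
wrist_force: [-0.6, 0.0, 0.3]
gripper_width: 0.498
```

Emit:
move_arm:
  increments: "0 0.02 -0.01 0.03 0 0 0;0 0.04 -0.02 0.07 0 0 0;0 0.06 -0.03 0.11 0 0 0;0 0.08 -0.03 0.15 0 0 0;0 0.08 -0.03 0.15 0 0 0;0 0.08 -0.03 0.15 0 0 0"

```text
time_s: 24.55
tcp_pos: [0.5047, -0.1656, 0.2664]
ee_rot: [[0.963, -0.03, -0.268], [0.267, -0.009, 0.964], [-0.032, -0.999, -0.001]]
wrist_force: [0.4, -0.4, 0.0]
gripper_width: 0.5
```

```bash
python3 look.py 19 scene side; python3 - <<'E'
from h import *
p=camera_params('scene');P=cloud(p,np.load('pics/scene19_d.npy')); im=cv2.imread('pics/scene19.png')
sub=P[190:310,90:230]; g=im[190:310,90:230]
k=(g.max(-1)<70)&(sub[...,2]>.1)&(sub[...,2]<.2); print('handle',np.nanmean(sub[k],0),np.nanmax(sub[k],0),k.sum())
cv2.imwrite('pics/s19z.png',cv2.resize(g,None,fx=5,fy=5,interpolation=cv2.INTER_CUBIC))
E
```

```text
lip a,l,h -0.10128770372814322 -0.12564410314352717 0.18980370655829445 pitch -0.031945303554834506 yaw 15.356808713351185 F tool [-0.0394  0.1259  0.0634] w 0.5017680028865306 24.65
handle [ 0.471  -0.3337  0.1488] [ 0.4785 -0.3246  0.1834] 262
```

View pics/s19z.png

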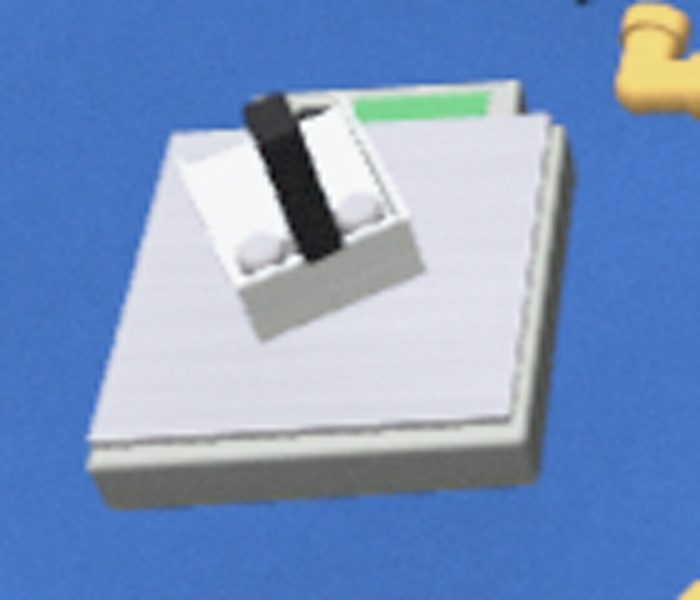

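View pics/scene19.png

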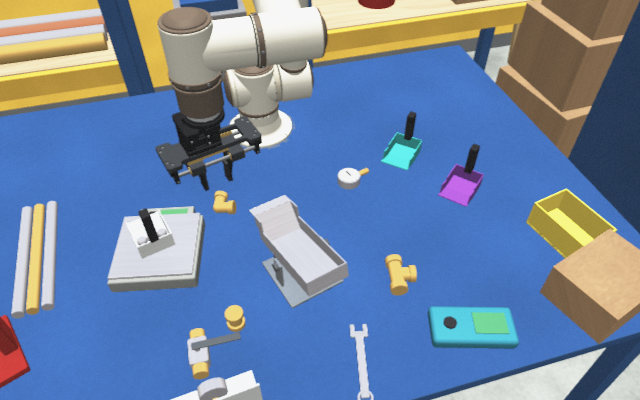

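```bash
python3 - <<'E'
from h import *
g=cv2.imread('pics/side19.png')[280:375,270:390]; cv2.imwrite('pics/sd19z.png',cv2.resize(g,None,fx=6,fy=6,interpolation=cv2.INTER_CUBIC))
p=camera_params('scene');P=cloud(p,np.load('pics/scene19_d.npy')); im=cv2.imread('pics/scene19.png')
sub=P[190:310,90:230]; g=im[190:310,90:230]
k=(g.max(-1)<70)&(sub[...,2]>.1)&(sub[...,2]<.2);q=sub[k]
for lo,hi in[(.10,.12),(.12,.14),(.14,.16),(.16,.175)]:
    m=(q[:,2]>lo)&(q[:,2]<hi); print(lo,np.median(q[m],0))
E
```

```text
0.1 [ 0.4727 -0.3334  0.1087]
0.12 [ 0.4734 -0.3329  0.13  ]
0.14 [ 0.4732 -0.3337  0.1502]
0.16 [ 0.4726 -0.3336  0.1683]
```

View pics/sd19z.png

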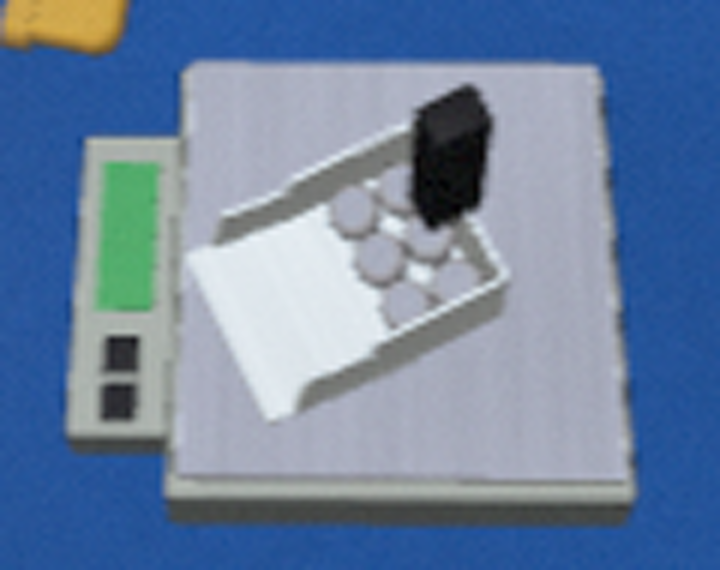

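```bash
python3 -c "
from station import r
print(r.finish_job())"
```

```text
the job is handed in; nothing more can be done
None
```

The job is handed in: all six balls are in the scoop, and it stands released on the scale platform. `finish_job()` reports no verdict, so the points below are my own checks.

**What I did**
- I pressed the tray lip down in stages to its stop. The tray floor measured about 0.22 rad, and all six balls piled up at the low end.
- I took the aluminium scoop by its handle, swept it flush along the tray floor under the pile, and tipped it back up the end wall. The balls then rolled into the base of the scoop.
- I carried it to the scale, lowered it at about 1 mm per row or less until the wrist force dropped by roughly the load's weight, then opened the fingers and withdrew. The robot clock read 24.65 s of the 72 s allowed at the last check before hand-in.

**Last checks**
- **Balls:** all six show in the scoop in the side picture, and I saw none on the bench.
- **Scoop:** the handle stands upright in the depth data, with no lean along its height. The estimated base centre at release was within about 2 mm of the platform centre.
- **Robot and bystanders:** the gripper is clear, with near-zero wrist force. The tee and coupling appear where they started, judged by eye only.

**What disagreed:** the scoop turned about 0.03 rad and slid about 3 mm in the grip during the sweep. I measured this and corrected for it before setting the scoop down.

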